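# Seat a gearbox bearing: work the press levers through the guard windows

### The arm

A 6-joint arm with a two-finger parallel gripper is mounted at the origin on the work surface. World frame = base frame: x ahead of the robot, y to its left, z up, the work surface at z = 0. Lengths are in m, angles in rad, forces in N, time in s.
With the tool pointing down it reaches from about 0.25 to 0.725 m from the base axis. Payload 4 kg.
Tool frame: the origin (TCP) lies midway between the tips of the shut fingers; the grasp point (between the pads) lies arm.grasp_offset behind it (arm.grasp_offset is the distance from the TCP to the grasp point, in m); z points along the fingers, x is the direction in which the jaws open and shut, and the axes are right-handed (so a half turn about z gives the same grasp; the last joint's range is limited). The gripper opens to 85 mm and grips with 20 to 120 N. Pads are 22 mm wide; open, the fingers measure 114 mm over their backs; the gripper's body (76 mm by 85 mm) begins 54 mm behind the grasp point. The pads swing forward as they close: fully open they stand 13 mm farther back than shut.
Start: joints at [-1.192, 0.241, 0.005, 1.335, 0, 1.571], TCP at [0.185, -0.465, 0.231] pointing down, gripper open.
Joint ranges: [-2.72, 2.72], [-1.05, 1.87], [-1.09, 1.28], [-1.99, 2.15], [-1.42, 1.44], [-3.14, 3.14]. Speed limits (rad/s): [2.79, 2.79, 3.14, 3.14, 3.14, 3.14].

### API

Orientations are given as a unit quaternion [w, x, y, z].
In Python, from rig import arm gives the robot as it stands. The module is installed in compiled form; this text tells all that it offers.
- The arm moves only by the shell command python3 -m inch 'ROWS'. ROWS is JSON, a list of rows, each a list of 5 numbers: the shift along the tool's x, y, z in m, then the turn about the tool's z in rad, then the closure, from -1 (fully open) to 1 (shut). A call has exactly 5 rows; each row shifts and turns the commanded pose from where the row before left it, along the tool's axes as they then stand; what a row does not reach is not made up. A row lasts 1/12 s, in which the tool goes at most 41.7 mm and 7.16 degrees, less where a joint would pass 70% of its speed; a pose out of reach is approached as far as the arm can. A call is refused whole if a number of a shift passes 0.0417 or a number of a turn 0.125, either way. A call with a gripper value outside its range is refused whole. The fingers move at their own pace and stop on an object; the grip force is fixed at half the most. Time passes only in rows, so rows that do not move let the fingers close, or fill a call up. It gives the time, the measured TCP pose, the force and the opening at its end, in the units of the state.
- arm.observe(): the state, without advancing time (a new reading comes with each control period).
- arm.snapshot(name): name is "side" or "top"; returns the picture (400x640x3 uint8, red, green, blue); there is no depth.
- arm.get_calibration(name): a dict with "fx", "fy", "cx", "cy" (pixels), "rvec" (rotation vector, rad) and "tvec" (3), from world to camera coordinates, as OpenCV has them. Camera axes: x right, y down, z forward; pixel columns grow to the right and rows downward; lengths in m; the calibration is good to about 2 mm. A picture is of the moment at which its call begins. get_calibration takes no time and is no camera call.
- arm.hand_in(): hands the job in, once; it reports no verdict.
The state is a dict: "t": time; "joints": joint angles; "joint_velocities": joint speeds; "joint_efforts": joint torques, N m; "tool_pos": TCP position; "tool_rot": TCP orientation; "contact_force": force on the tool from outside, world axes, zero at the start; "torque": the same for the moment, N m; "finger_gap": finger opening in m.
Only numpy, scipy, OpenCV 4.12 (cv2) and the standard library are available. Lean on these libraries where they do the work, as an engineer would, in place of code of your own. Each camera call takes 0.05 s, during which the arm holds its last target. There are 200 camera calls.

### The job

Seat the bearing on the gearbox shaft with the bench press: reach down through the yellow guard's windows with the fingertips and first press the blue latch lever fully down, where it stays by itself, then press the sprung red ram lever fully down and finish while still holding it there. Do not touch the guard or the press, do not press the red lever before the blue one is down, and leave the loose parts and tools where they are.

Things in the scene. Friction and masses are not known exactly. Their poses are not given: they have to be found in the camera images.
- station: fixed press station: steel base plate 260 x 530 x 12 mm with a yellow guard cage (200 mm along x, 280 mm along y, top face 150 mm above the table) and, at its -y end, a red C-frame press 335 mm tall whose axis is 280 mm to -y of the origin (it takes up y -235 to -325 mm and x -50 to 120 mm). Origin on the table under the middle of the guard; x points away from the robot, y to the left; its place and yaw (up to 0.2 rad) vary
- win_left (a point): centre of the left (+y) guard window at the guard's top face; the window is a square hole 80 x 80 mm along the station's x and y in a top plate 6 mm thick, lying level 150 mm above the table
- win_right (a point): the same for the right (-y) window; 136 mm from the left one; a 56 mm strip of plate lies between the windows
- blue_pad (a point): centre of the top face of the blue latch lever's finger pad, 44 mm (x) x 40 mm (y), under one of the windows (which one varies) and up to 8 mm off that window's centre in x and in y. With the lever up it is 18 mm below the guard's top face (132 mm above the table); fully down it is 22 mm lower (110 mm above the table). The lever's pivot is 70 mm beyond the pad on the +x side, so that the pad moves almost straight down and tilts from 0.16 rad nose-up to 0.16 rad nose-down
- red_pad (a point): the same point on the red ram lever's pad, of the same size, heights and travel, under the other window
- blue_lever (a joint): angle of the blue lever: 0 up, 0.32 rad fully down at its stop (starts at 0 to 0.06). Stiff by friction: about 3 N on the pad moves it and it stays where it is left
- red_lever (a joint): angle of the red lever: 0 up, 0.32 rad fully down at its stop. Spring return: about 3 N on the pad at the start, about 8 N when fully down; rises when let go
- ram (a joint): how far the press ram with the bearing on its nose has come down, m: 0 up, 0.026 with the bearing seated on the shaft's shoulder; it is geared to the red lever (81 mm per rad) and moves with it
- spare_bearing: loose steel bearing ring, 52 mm outside, 25 mm hole, 15 mm high, lying on the station's base plate in front of the press (bystander); origin at the centre of its underside
- socket: loose steel wrench socket, 26 mm diameter, 38 mm high, standing on the station's base plate beyond the guard's left side (bystander); origin at the centre of its underside
- spray_can: white spray can, 66 mm diameter, 220 mm high, standing on the table at the left (bystander); origin at the centre of its underside
- wrench: steel open-ended wrench lying flat on the table at the left (bystander); origin under its middle, long axis x
- screwdriver: screwdriver with an orange handle lying on the table at the right (bystander); origin under its middle, long axis x
- grease_jar: green jar with a red lid, 72 mm diameter, 75 mm high, standing on the table at the right (bystander); origin at the centre of its underside
- gear: loose steel gear wheel, 90 mm diameter, 32 mm high at the hub, lying on the table at the right (bystander); origin at the centre of its underside

How it is judged:
On the way, in this order (a step that is already met when the one before it is completed fails the run):
1. the blue latch lever is pressed down (value of joint blue_lever above 0.27 rad), for 0.2 s.
2. the red ram lever is pressed down with the blue one still down (value of joint each of red_lever, blue_lever above 0.27 rad), for 0.3 s.
At the end, for the whole second after the job is handed in: both levers are fully down (within 0.05 rad, about 3.5 mm, of their stops), the ram is down (21.5 mm or more) and the fingers are still holding the red lever down (more than 1 N), and no longer press the blue one (all of step 2 and value of joint ram above 0.0215 m and contact force between the fingers and red_lever above 1 N and contact force between the fingers and blue_lever below 0.5 N); the arm keeps its last pose, push and grip.
It fails at once if the robot touches the guard, the press or their base plate (contact force between any of the fingers, the arm and station above 0.5 N).
It fails at once if the red lever is pressed (beyond 0.08 rad) before the blue lever is down (value of joint red_lever above 0.08 rad and value of joint blue_lever below 0.25 rad).
It fails at once if a loose part or tool is lifted, carried or moved by more than 15 mm (distance of any of spare_bearing, socket, spray_can, wrench, screwdriver, grease_jar, gear from where it was at the start of the episode above 0.015 m).
It also fails if it takes over 45 s, if anything falls off the work surface, if the arm or the gripper's body presses on something with over 40 N, if the wrist force passes 120 N, or if a joint passes its speed limit or range.

## Working session

There is one attempt and no reset: what is moved stays moved. The work goes in short steps, Python scripts to look and compute and a shell command to move; the robot and the scene stay as the last step left them, time stands still between calls to the robot, and variables do not carry over. Pictures are saved under pics/ and viewed, about 8 in all and at most 12, crops included, and the job is handed in when it is done.

```bash
mkdir -p pics
cat > h.py <<'E'
from rig import arm
import numpy as np, cv2
def snap(n,f,crop=None,s=1):
    p=arm.snapshot(n)
    if crop: a,b,c,d=crop; p=p[b:d,a:c]
    p=cv2.resize(p,None,fx=s,fy=s,interpolation=cv2.INTER_CUBIC)
    cv2.imwrite('pics/'+f,p[:,:,::-1])
def px2w(n,u,v,z):
    c=arm.get_calibration(n);R=cv2.Rodrigues(np.array(c['rvec'],float))[0];t=np.array(c['tvec']).ravel()
    d=R.T@np.array([(u-c['cx'])/c['fx'],(v-c['cy'])/c['fy'],1]);o=-R.T@t
    return o+d*(z-o[2])/d[2]
def w2px(n,p):
    c=arm.get_calibration(n);K=np.array([[c['fx'],0,c['cx']],[0,c['fy'],c['cy']],[0,0,1]],float)
    return cv2.projectPoints(np.array(p,float).reshape(-1,1,3),np.array(c['rvec'],float),np.array(c['tvec'],float),K,None)[0].reshape(-1,2)
E
python3 - <<'E'
from h import *
snap('top','t0.png');snap('side','s0.png')
s=arm.observe();print({k:np.round(s[k],3) for k in s}); print(arm.grasp_offset)
for n in('top','side'):print(arm.get_calibration(n))
E
```

```text
{'t': np.float64(0.1), 'joints': array([-1.192,  0.241,  0.004,  1.335, -0.   ,  1.571]), 'joint_velocities': array([-0.   , -0.001,  0.004, -0.   , -0.003,  0.   ]), 'joint_efforts': array([-1.0000e-03, -3.7314e+01,  2.5301e+01,  1.1000e-02,  0.0000e+00,
       -0.0000e+00]), 'tool_pos': array([ 0.185, -0.464,  0.231]), 'tool_rot': array([-0.001,  0.828, -0.561, -0.001]), 'contact_force': array([-0.273, -0.125, -0.188]), 'torque': array([ 0.005, -0.008,  0.003]), 'finger_gap': np.float64(0.085)}
0.0187
{'fx': 379.1026985274877, 'fy': 379.1026985274877, 'cx': 320.371891584702, 'cy': 198.03177364494294, 'rvec': array([ 2.18921393, -2.16164685,  0.10974546]), 'tvec': array([-0.01958488,  0.50898606,  1.34903407])}
{'fx': 428.9799038134483, 'fy': 428.9799038134483, 'cx': 323.6867489271686, 'cy': 206.44947991484383, 'rvec': array([ 0.28080982, -2.78074549,  1.26411118]), 'tvec': array([0.47992277, 0.15818668, 1.18389723])}
```

View pics/t0.png

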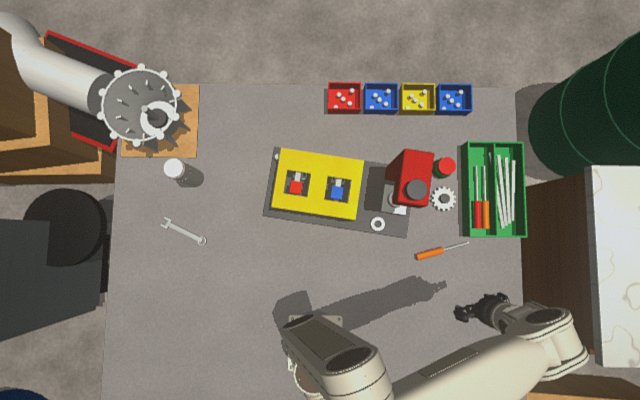

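View pics/s0.png

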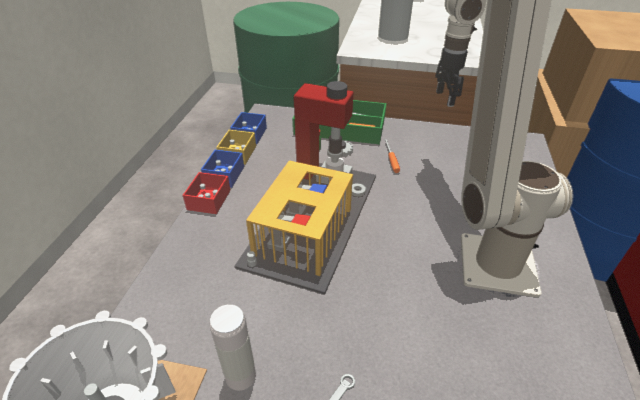

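The top view shows the guard at about (275–365, 148–220). Red is under the left window, near (296,187), and blue is under the right one, near (337,192). The press is at about (410,180). The side view agrees. Next I'll zoom in on both.

Run:
```python
from h import *
snap('top','t1.png',(265,140,375,225),7)
snap('side','s1.png',(240,155,365,245),6)
```

```text
(no output)
```

View pics/t1.png

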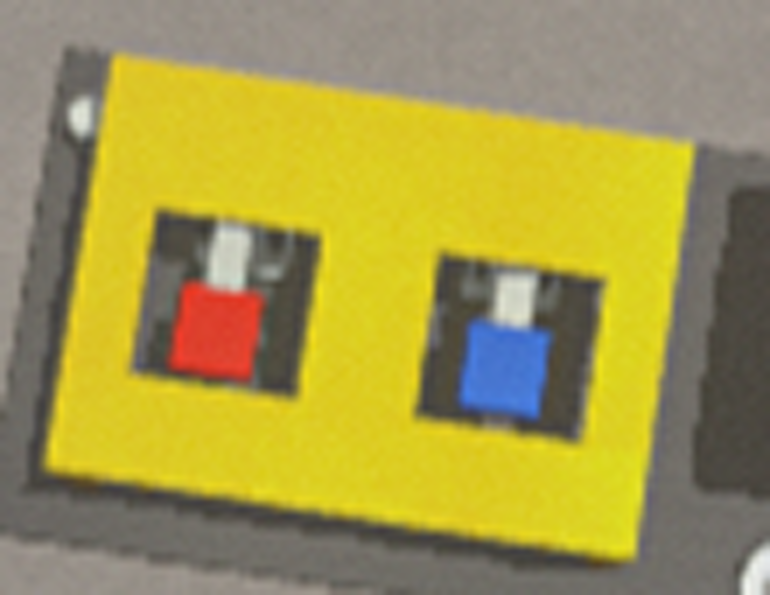

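View pics/s1.png

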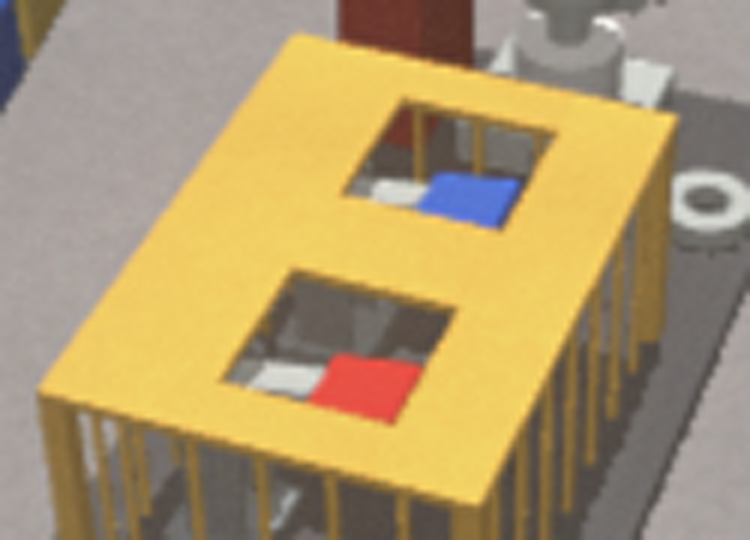

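```bash
cat > m.py <<'E'
from h import *
from scipy.optimize import least_squares
T=lambda P:np.array([265,140])+(np.array(P,float)+.5)/7-.5
S=lambda P:np.array([240,155])+(np.array(P,float)+.5)/6-.5
G=T([(112,54),(694,144),(636,560),(45,470)]);GS=S([(297,35),(678,117),(480,505),(40,392)])
WL=T([(157,210),(321,234),(297,397),(133,373)]);WR=T([(440,252),(605,277),(581,440),(417,416)])
WLS=S([(290,268),(456,308),(392,425),(220,382)]);WRS=S([(403,99),(556,131),(502,230),(344,194)])
# model corner orders: top view TL=(+x,+y),TR=(+x,-y),BR=(-x,-y),BL=(-x,+y)
r=lambda cy,hx,hy:np.array([(hx,cy+hy),(hx,cy-hy),(-hx,cy-hy),(-hx,cy+hy)])
def W(p,q):
    c,s=np.cos(p[2]),np.sin(p[2]);return np.c_[q@np.array([[c,s],[-s,c]])+p[:2],np.full(len(q),.15)]
q=np.r_[r(0,.1,.14),r(.068,.04,.04),r(-.068,.04,.04)]
# side view listed: far-right-ish; (297,35)=(+x,-y),(678,117)=(-x,-y),(480,505)=(-x,+y),(40,392)=(+x,+y)
idx=[1,2,3,0]; qs=np.r_[r(0,.1,.14)[idx],r(.068,.04,.04)[idx],r(-.068,.04,.04)[idx]]
ot=np.r_[G,WL,WR]; os_=np.r_[GS,WLS,WRS]
for n in 'top','side','both':
    f=lambda p:np.r_[(w2px('top',W(p,q))-ot).ravel()*(n!='side'),(w2px('side',W(p,qs))-os_).ravel()*(n!='top')]
    R=least_squares(f,[.5,.05,-.1]);print(n,R.x.round(4),'max px',abs(R.fun).max().round(2))
p=R.x
for n,P in(('red',[(181,281),(263,291),(252,381),(170,370)]),('blue',[(470,319),(551,329),(541,417),(459,407)])):
    w=px2w('top',*T(P).mean(0),.132);print(n,w.round(4));c,s=np.cos(p[2]),np.sin(p[2]);d=w[:2]-p[:2];print(' station',np.round([c*d[0]+s*d[1],-s*d[0]+c*d[1]],4))
for n,P in(('red',[(335,352),(424,366),(396,424),(308,402)]),('blue',[(436,172),(523,178),(499,229),(418,207)])):
    print(n,'side',px2w('side',*S(P).mean(0),.132).round(4))
print('win',W(p,np.array([[0,.068],[0,-.068]])).round(4))
E
python3 m.py
```

```text
top [ 0.5402 -0.0021 -0.1374] max px 2.0
side [ 0.543  -0.0008 -0.1449] max px 2.48
both [ 0.5419 -0.0014 -0.142 ] max px 3.16
red [0.5355 0.0711 0.132 ]
 station [-0.0166  0.0709]
blue [ 0.5194 -0.0671  0.132 ]
 station [-0.013  -0.0682]
red side [0.5378 0.0722 0.132 ]
blue side [ 0.5211 -0.0663  0.132 ]
win [[ 0.5516  0.0659  0.15  ]
 [ 0.5323 -0.0688  0.15  ]]
```

```bash
cat >> m.py <<'E'
print('---')
for n,A,B in(('L',WL,WLS),('R',WR,WRS)):
    a=np.array([px2w('top',*x,.15) for x in A]);b=np.array([px2w('side',*x,.15) for x in B])
    print(n,'top',a.mean(0)[:2].round(4),'side',b.mean(0)[:2].round(4),'sizes',np.linalg.norm(np.diff(a[:,:2],axis=0),axis=1).round(3),np.linalg.norm(np.diff(b[:,:2],axis=0),axis=1).round(3))
for n,P in(('red',[(181,281),(263,291),(252,381),(170,370)]),('blue',[(470,319),(551,329),(541,417),(459,407)])):
    a=np.array([px2w('top',*x,.132) for x in T(P)]);print(n,np.linalg.norm(np.diff(a[:,:2],axis=0),axis=1).round(3))
E
python3 m.py|sed 1,/---/d
```

```text
L top [0.5464 0.0653] side [0.5501 0.0673] sizes [0.078 0.078 0.078] [0.079 0.079 0.078]
R top [ 0.5279 -0.0687] side [ 0.5299 -0.0678] sizes [0.079 0.078 0.078] [0.078 0.079 0.078]
red [0.04  0.044 0.039]
blue [0.039 0.043 0.039]
```

Red (left) pad is at about (0.5365, 0.0715) and blue (right) at about (0.520, -0.067), with yaw about -0.14. I'll swing clear of the press on the robot's side with the fingers shut.

```bash
python3 -m inch '[[-0.015,-0.012,-0.004,0,1],[-0.03,-0.024,-0.004,0,1],[-0.03,-0.024,-0.004,0,1],[-0.03,-0.024,-0.004,0,1],[-0.03,-0.024,-0.004,0,1]]'; python3 -m inch '[[-0.03,-0.024,0,0,1],[-0.03,-0.024,0,0,1],[-0.03,-0.024,0,0,1],[-0.03,-0.024,0,0,1],[-0.03,-0.024,0,0,1]]'
python3 -m inch '[[0,0,0,-0.105,1],[0,0,0,-0.105,1],[0,0,0,-0.105,1],[0,0,0,-0.105,1],[0,0,0,-0.105,1]]'; python3 -m inch '[[0,0,0,-0.105,1],[0,0,0,-0.105,1],[0,0,0,-0.105,1],[0,0,0,-0.105,1],[0,0,0,-0.105,1]]'
```

```text
t: 0.62
tool_pos: [0.2352, -0.2975, 0.2512]
tool_rot: [-0.0, 0.827, -0.562, -0.0]
contact_force: [0.9, 1.0, -0.3]
finger_gap: 0.0252
t: 1.03
tool_pos: [0.2912, -0.1137, 0.2514]
tool_rot: [-0.0, 0.827, -0.562, 0.0]
contact_force: [1.1, 0.6, -0.1]
finger_gap: 0.0004
t: 1.45
tool_pos: [0.2913, -0.115, 0.2512]
tool_rot: [0.0, 0.946, -0.324, -0.0]
contact_force: [1.1, -0.6, 0.2]
finger_gap: -0.0002
t: 1.87
tool_pos: [0.2912, -0.1153, 0.2512]
tool_rot: [-0.0, 0.998, -0.068, -0.0]
contact_force: [0.3, 0.6, -0.4]
finger_gap: -0.0002
```

```bash
python3 -m inch '[[0.02,-0.008,0,0,1],[0.03,-0.01,0,0,1],[0.03,-0.01,0,0,1],[0.03,-0.01,0,0,1],[0.03,-0.01,0,0,1]]'; python3 -m inch '[[0.03,-0.01,0,0,1],[0.03,-0.01,0,0,1],[0.0255,-0.0104,0.01,0,1],[0,0,0.03,0,1],[0,0,0.03,0,1]]'
python3 -m inch '[[0,0,0.01,0,1],[0,0,0,0,1],[0,0,0,0,1],[0,0,0,0,1],[0,0,0,0,1]]'
python3 - <<'E'
from h import *
snap('side','s2.png',(230,60,400,245),4)
E
```

```text
t: 2.28
tool_pos: [0.438, -0.0873, 0.2512]
tool_rot: [0.0, 0.997, -0.071, -0.0]
contact_force: [-0.3, -0.1, 0.8]
finger_gap: -0.0001
t: 2.7
tool_pos: [0.5284, -0.0693, 0.1809]
tool_rot: [0.0, 0.998, -0.07, 0.002]
contact_force: [-0.2, 0.4, -0.7]
finger_gap: 0.0
t: 3.12
tool_pos: [0.5269, -0.0701, 0.1736]
tool_rot: [0.0, 0.997, -0.071, 0.002]
contact_force: [1.0, 0.7, 0.1]
finger_gap: 0.0002
```

View pics/s2.png

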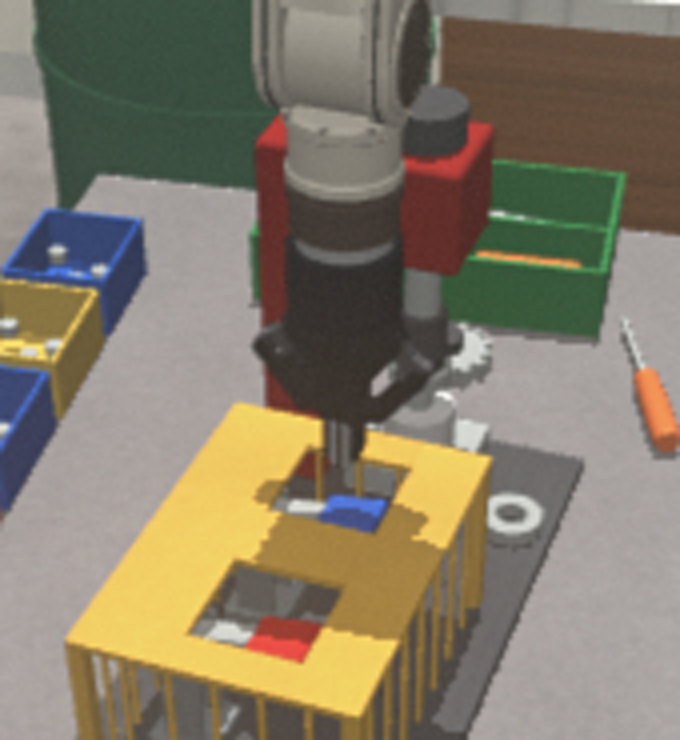

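The tip hangs at crop (343,490), inside the blue window and over the pad's +x half. The side clearance is good. I'll shift slightly and go down.

```bash
python3 -m inch '[[-0.002,-0.002,0.01,0,1],[0,0,0.01,0,1],[0,0,0.01,0,1],[0,0,0.005,0,1],[0,0,0,0,1]]'; python3 -m inch '[[0,0,0.004,0,1],[0,0,0.003,0,1],[0,0,0.003,0,1],[0,0,0.003,0,1],[0,0,0,0,1]]';python3 -m inch '[[0,0,0.002,0,1],[0,0,0.002,0,1],[0,0,0.002,0,1],[0,0,0,0,1],[0,0,0,0,1]]'
```

```text
t: 3.58
tool_pos: [0.5228, -0.0674, 0.1347]
tool_rot: [-0.0, 0.997, -0.071, -0.002]
contact_force: [-0.5, 0.2, 0.1]
finger_gap: 0.0001
t: 4.0
tool_pos: [0.5239, -0.0675, 0.1229]
tool_rot: [0.0, 0.997, -0.071, -0.0]
contact_force: [-0.5, 0.1, 0.2]
finger_gap: 0.0001
t: 4.42
tool_pos: [0.5241, -0.0675, 0.1171]
tool_rot: [0.0, 0.997, -0.071, 0.0]
contact_force: [0.6, -1.0, -0.3]
finger_gap: 0.0001
```

No contact force at z=0.117, so I'll look.

Run:
```python
from h import *
s=arm.observe();print(s['contact_force'],s['tool_pos'])
snap('side','s3.png',(285,140,365,220),7)
```

```text
[ 0.6203267  -1.03808517 -0.27480183] [ 0.52406137 -0.06749596  0.11707492]
```

View pics/s3.png

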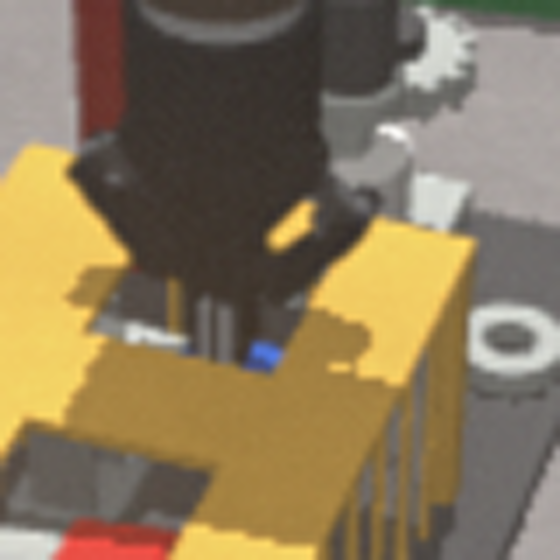

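Blue shows only at crop (265,355) beside the fingertips, so the pad seems to be moving down under them. The knuckles are clear of the plate. I'll continue in small steps until I feel the stop.

```bash
python3 -m inch '[[0,0,0.001,0,1],[0,0,0.001,0,1],[0,0,0.001,0,1],[0,0,0,0,1],[0,0,0,0,1]]';python3 -m inch '[[0,0,0.001,0,1],[0,0,0,0,1],[0,0,0,0,1],[0,0,0,0,1],[0,0,0.001,0,1]]'
```

```text
t: 4.88
tool_pos: [0.5242, -0.0675, 0.1143]
tool_rot: [0.0, 0.997, -0.071, 0.0]
contact_force: [-0.4, 0.0, 2.5]
finger_gap: -0.0001
t: 5.3
tool_pos: [0.5242, -0.0675, 0.1125]
tool_rot: [0.0, 0.997, -0.071, 0.0]
contact_force: [0.4, 0.3, 2.7]
finger_gap: 0.0001
```

```bash
python3 -m inch '[[0,0,0.001,0,1],[0,0,0,0,1],[0,0,0,0,1],[0,0,0,0,1],[0,0,0,0,1]]';python3 -m inch '[[0,0,0.001,0,1],[0,0,0,0,1],[0,0,0,0,1],[0,0,0,0,1],[0,0,0,0,1]]'
```

```text
t: 5.72
tool_pos: [0.5242, -0.0675, 0.1113]
tool_rot: [0.0, 0.997, -0.071, 0.0]
contact_force: [1.2, 0.1, 1.4]
finger_gap: -0.0002
t: 6.13
tool_pos: [0.5243, -0.0675, 0.1111]
tool_rot: [0.0, 0.997, -0.071, 0.001]
contact_force: [-0.3, 0.6, 6.7]
finger_gap: -0.0
```

```bash
python3 -m inch '[[0,0,0.001,0,1],[0,0,0,0,1],[0,0,0,0,1],[0,0,0,0,1],[0,0,0,0,1]]'; python3 -m inch '[[0,0,-0.005,0,1],[0,0,-0.01,0,1],[0,0,-0.015,0,1],[0,0,-0.02,0,1],[0,0,-0.02,0,1]]'; python3 -m inch '[[0,0,-0.01,0,1],[0,0,0,0,1],[0,0,0,0,1],[0,0,0,0,1],[0,0,0,0,1]]'
python3 - <<'E'
from h import *
snap('side','s4.png',(260,140,370,240),6)
E
```

```text
t: 6.55
tool_pos: [0.5244, -0.0675, 0.1109]
tool_rot: [0.0, 0.997, -0.071, 0.001]
contact_force: [-2.5, -0.6, 10.4]
finger_gap: 0.0
t: 6.97
tool_pos: [0.523, -0.0674, 0.1796]
tool_rot: [-0.0, 0.997, -0.071, -0.001]
contact_force: [-0.3, -0.7, 0.0]
finger_gap: 0.0002
t: 7.38
tool_pos: [0.523, -0.0673, 0.1878]
tool_rot: [-0.0, 0.997, -0.071, -0.001]
contact_force: [-1.1, -0.3, 0.8]
finger_gap: -0.0002
```

View pics/s4.png

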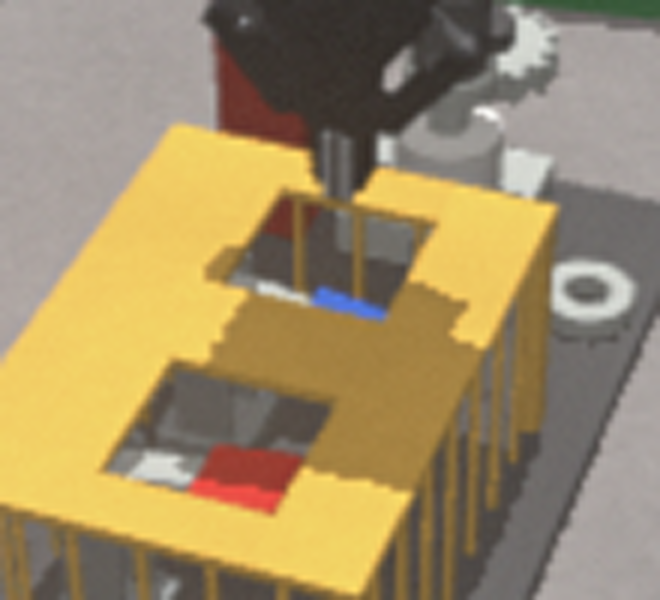

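Blue is down and staying: its sliver at crop (350,303) is far lower than before. Red is still up at (250,478). Moving over to red.

```bash
python3 -m inch '[[-0.002,-0.019,0,0,1],[0,-0.03,0,0,1],[0,-0.035,0,0,1],[0,-0.035,0,0,1],[0,-0.02,0,0,1]]'; python3 -m inch '[[0,0,0.01,0,1],[0,0,0.01,0,1],[0,0,0,0,1],[0,0,0,0,1],[0,0,0,0,1]]'
python3 - <<'E'
from h import *
snap('side','s5.png',(260,140,370,240),6)
E
```

```text
t: 7.85
tool_pos: [0.5414, 0.0733, 0.1883]
tool_rot: [-0.0, 0.998, -0.07, -0.001]
contact_force: [-0.6, -0.5, -0.7]
finger_gap: 0.0002
t: 8.27
tool_pos: [0.5413, 0.0691, 0.1689]
tool_rot: [0.0, 0.997, -0.072, -0.001]
contact_force: [-0.4, -1.0, 0.8]
finger_gap: -0.0001
```

View pics/s5.png

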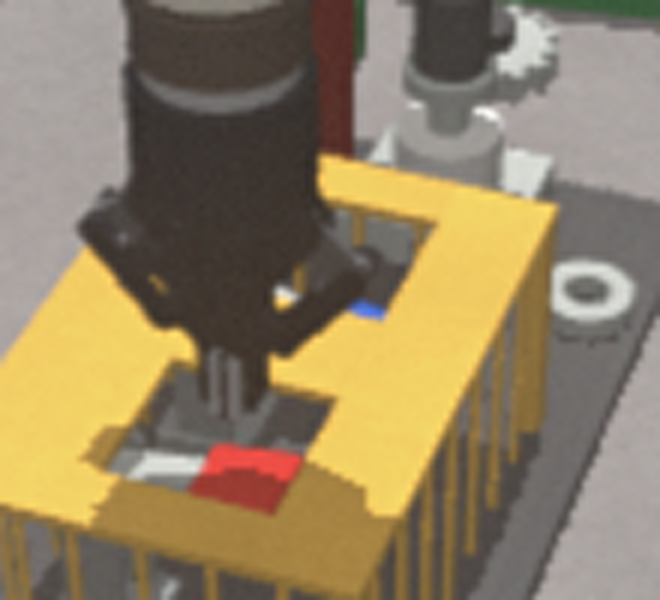

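The tip at crop (225,415) sits over the red pad just as it did over blue. Going down until I feel the stop.

```bash
python3 -m inch '[[0,0,0.01,0,1],[0,0,0.01,0,1],[0,0,0.008,0,1],[0,0,0.005,0,1],[0,0,0,0,1]]'; python3 -m inch '[[0,0,0.004,0,1],[0,0,0.004,0,1],[0,0,0.004,0,1],[0,0,0.003,0,1],[0,0,0,0,1]]';python3 -m inch '[[0,0,0.002,0,1],[0,0,0.002,0,1],[0,0,0.002,0,1],[0,0,0,0,1],[0,0,0,0,1]]'
```

```text
t: 8.73
tool_pos: [0.5403, 0.0701, 0.1343]
tool_rot: [0.0, 0.997, -0.071, -0.002]
contact_force: [-0.3, -1.4, 0.9]
finger_gap: 0.0001
t: 9.15
tool_pos: [0.5412, 0.0706, 0.121]
tool_rot: [-0.0, 0.997, -0.071, -0.0]
contact_force: [-2.2, -0.1, 4.4]
finger_gap: 0.0003
t: 9.57
tool_pos: [0.5413, 0.0706, 0.1158]
tool_rot: [-0.0, 0.997, -0.071, -0.0]
contact_force: [-3.3, 1.3, 6.8]
finger_gap: -0.0002
```

```bash
python3 -m inch '[[0,0,0.001,0,1],[0,0,0.001,0,1],[0,0,0.001,0,1],[0,0,0,0,1],[0,0,0,0,1]]';python3 -m inch '[[0,0,0.001,0,1],[0,0,0.001,0,1],[0,0,0.001,0,1],[0,0,0,0,1],[0,0,0,0,1]]'; python3 -m inch '[[0,0,0.001,0,1],[0,0,0,0,1],[0,0,0,0,1],[0,0,0,0,1],[0,0,0,0,1]]'
```

```text
t: 9.98
tool_pos: [0.5413, 0.0706, 0.113]
tool_rot: [-0.0, 0.997, -0.071, -0.0]
contact_force: [-5.2, 0.7, 6.8]
finger_gap: 0.0002
t: 10.4
tool_pos: [0.5415, 0.0706, 0.1111]
tool_rot: [-0.0, 0.997, -0.071, 0.0]
contact_force: [-5.7, -0.1, 11.5]
finger_gap: 0.0001
t: 10.82
tool_pos: [0.5416, 0.0706, 0.1109]
tool_rot: [-0.0, 0.997, -0.071, 0.001]
contact_force: [-8.0, 0.2, 16.5]
finger_gap: 0.0001
```

The stop is at z=0.111, the same height as blue, with about 16 N. I'll let it settle and check the picture.

```bash
python3 -m inch '[[0,0,0,0,1],[0,0,0,0,1],[0,0,0,0,1],[0,0,0,0,1],[0,0,0,0,1]]'
python3 - <<'E'
from h import *
snap('side','s6.png',(250,80,380,240),5)
E
```

```text
t: 11.23
tool_pos: [0.5416, 0.0706, 0.1109]
tool_rot: [-0.0, 0.997, -0.071, 0.001]
contact_force: [-7.4, 0.8, 15.8]
finger_gap: -0.0003
```

View pics/s6.png

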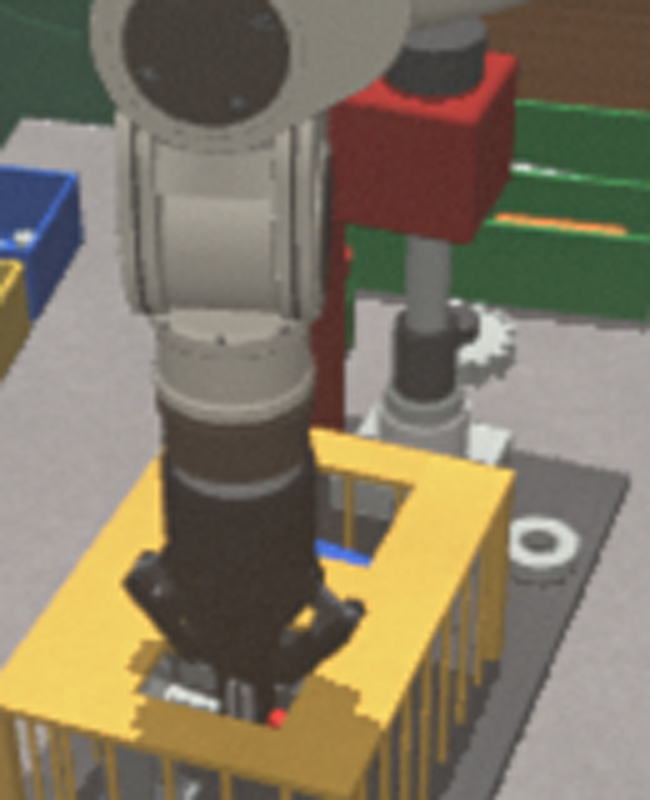

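The ram is down with the bearing seated at crop (425,410), blue is still down at (340,550), and red is held under the fingers at (278,717). Handing in.

```bash
python3 -c "
from rig import arm
print(arm.hand_in())"
```

```text
the job is handed in; nothing more can be done
None
```

The job is handed in with both levers down and the shut fingers still holding the red one. No verdict was reported, and I had no direct reading of the lever angles or the ram travel.

- **Blue lever:** I pressed it through the right window until it hit its stop at tool height 0.111 m, with about 10 N. It stayed down when I backed off, and the last picture still shows it down.
- **Red lever:** I then pressed it through the left window to the same stop height. I handed in at 11.2 s while pushing down with about 16 N.
- **Ram:** the last picture shows it down, with the bearing on the shaft.
- **Guard and loose parts:** I saw no contact with the guard or press. The loose parts I could see in the last picture, the spare bearing and the gear, looked unmoved; I did not check the others again.

Two readings did not fit cleanly:
- **Guard fit:** the combined guard-and-window fit was off by up to 3 pixels, so I used the window and pad positions measured directly.
- **Sideways force:** about 7 N along x remained while holding red. I put this down to friction on the tilted pad but did not confirm it.

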